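Shut and lock the sliding-lid tool box

ROBOT

A 6-joint arm with a two-finger parallel gripper is mounted at the origin on a cart in front of the work surface, level with it; the furniture and walls round the work are solid. World frame = base frame: x ahead of the robot, y to its left, z up, the work surface at z = 0. Lengths are in m, angles in rad, forces in N, time in s.
With the tool pointing down it reaches from about 0.275 to 0.825 m from the base axis. Payload 4.9 kg.
Tool frame: the origin (TCP) lies at the very end of the fingers, on their centre line; the grasp point (between the pads) lies 19 mm behind it; z points along the fingers, y is the line along which they close (so a half turn about z gives the same grasp; the last joint's range is limited). The gripper opens to 85 mm and grips with 20 to 120 N. Pads are 22 mm wide; open, the fingers measure 114 mm over their backs; the gripper's body (76 mm by 85 mm) begins 54 mm behind the grasp point. The pads swing forward as they close: fully open they stand 13 mm farther back than shut.
Start: joints at [-1.241, 0.326, -0.193, 1.052, 0, 1.437], TCP at [0.246, -0.492, 0.204] pointing down, gripper open.
Joint ranges: [-2.65, 2.65], [-0.97, 1.79], [-1.3, 1.35], [-1.93, 2.1], [-1.47, 1.37], [-3.14, 3.14]. Speed limits (rad/s): [2.57, 2.57, 3.14, 3.14, 3.14, 3.14].

INTERFACE

Orientations are given as a unit quaternion [x, y, z, w].
In Python, from workcell import bot gives the robot as it stands. The module is installed in compiled form; this text tells all that it offers.
- The arm moves only by the shell command python3 -m creep 'ROWS' [FORCE]. ROWS is JSON, a list that holds one entry, the list of rows, each a list of 7 numbers: the shift along the tool's x, y, z each as a share of 300 mm, from -1 to 1, then the turn, a rotation vector about the tool's x, y, z each as a share of 4 degrees, from -1 to 1, then the closure, from -1 (fully open) to 1 (shut), so that 0 is half open. In form: [[[tx, ty, tz, rx, ry, rz, hand], ...]]. A call has 1 to 12 rows; each row shifts and turns the commanded pose from where the row before left it, along the tool's axes as they then stand; what a row does not reach is not made up. A row lasts 1/12 s, in which the tool goes at most 41.7 mm and 7.16 degrees, less where a joint would pass 70% of its speed; a pose out of reach is approached as far as the arm can. A call with a number of a shift or a turn outside -1 to 1 is refused whole. A call with a gripper value outside its range is refused whole. The fingers move at their own pace and stop on an object; FORCE is the grip in N (left out, the last holds). Time passes only in rows, so rows that do not move let the fingers close. It gives the time, the measured TCP pose, the force, the opening and the grip force at its end, in the units of the state.
- bot.state(): the state, without advancing time (a new reading comes with each control period).
- bot.camera(name): name is "side" or "top" or "wrist"; returns a dict with "img" (384x512x3 uint8, red, green, blue), "camera_matrix" (3x3 intrinsics, pixels), "xyz" and "orientation" of the camera in the world. Camera axes: x right, y down, z forward; pixel columns grow to the right and rows downward; lengths in m; the calibration is good to about 2 mm. A picture is of the moment at which its call begins. There is no depth.
- bot.job_done(): hands the job in; it is judged then, once.
The state is a dict: "time": time; "joint_positions": joint angles; "qd": joint speeds; "joint_efforts": joint torques, N m; "ee_pos": TCP position; "tcp_rot": TCP orientation; "force": force on the tool from outside, world axes, zero at the start; "wrist_torque": the same for the moment, N m; "finger_gap": finger opening in m; "finger_force": force on a finger pad.
Only numpy, scipy, OpenCV 4.12 (cv2) and the standard library are available. Lean on these libraries where they do the work, as an engineer would, in place of code of your own. Each camera call takes 0.05 s, during which the arm holds its last target. There are 200 camera calls.

TASK

Shut up the wooden tool box: push its sliding lid fully home with the fingertips, so that the lid's end board is flush with the end of the box, and then push the dark wooden turn-button round until it lies square across the lid to lock it. Only push: pick nothing up, leave the carving tool lying inside the box, do not disturb the oil jar, sanding block and masking tape beside it, and finish with the hand clear.

Things in the scene. Friction and masses are not known exactly. Their poses are not given: they have to be found in the camera images.
- box: Long wooden tool box, fixed to the bench, 124 mm (its x) by 270 mm (its y) by 64 mm high; origin at the centre of its underside, z up. The side walls are 12 mm thick and run along its y. The lid slides out of its +y end. A fixed old slab 37 mm high lies on the bench off that end, and the open lid may stand over it: keep fingertips above 40 mm there.
- lid (a joint): How far the pale wooden sliding lid stands open, m: 0 is fully home (a hard stop), up to 0.12; it slides along the box's +y as it opens. The lid is a flat board whose top lies 58 mm above the bench, 6 mm under the rims of the box; it moves stiffly (about 1.5 N) and stays where it is left.
- lid_end (a point): Middle of the outer face of the lid's end board, the upright pale board at the lid's +y end: 98 mm wide, 10 mm thick, from 41 to 64 mm above the bench; this point is 52 mm above the bench. The face looks to the box's +y; with the lid home it is flush with the box's end, 135 mm from the box's centre. Below it the fixed end wall of the box is 40 mm high. The board travels with the lid.
- catch (a joint): Angle of the turn-button, rad: 0 lies along the +x side wall, its long end pointing to the box's -y (unlocked); it grows as the long end swings clockwise seen from above, over the lid towards the box's -x, to a hard stop at 1.571 (square across the lid, locked). Stiff: about 1 N at its tip; it stays where it is left.
- catch_pivot (a point): Pivot axis of the turn-button (upright brass screw) at mid-height of the button, on the rim of the +x side wall, at 56, 100 mm in the box's x, y; fixed to the box. The button is a dark wooden bar 14 mm wide with round ends, from 67 to 85 mm above the bench, reaching 60 mm from the pivot at its long end and 14 mm at the other.
- catch_tip (a point): End of the long arm of the turn-button, 60 mm from its pivot, at mid-height (76 mm above the bench).
- vee_tool_mid (a point): Centre of the carving tool lying loose in the box, wooden handle and steel blade, 38 x 233 x 32 mm, below the lid; stays there.
- oil_jar_mid (a point): Centre of a jar with a dark cap, 60 mm in diameter, 88 mm high, standing loose beside the box's -x side; not to be disturbed.
- sanding_block_mid (a point): Centre of a cork sanding block, 56 x 100 x 28 mm, lying loose off the box's -y end; not to be disturbed.
- masking_tape_mid (a point): Centre of a roll of masking tape, 87 mm in diameter, 24 mm high, lying loose beside the box's -x side; not to be disturbed.

How it is judged:
On the way, in this order (a step that is already met when the one before it is completed fails the run):
1. the lid is pushed home (value of joint lid below 0.004 m), for 0.2 s.
2. the turn-button is swung square across the lid (value of joint lid below 0.004 m and value of joint catch above 1.37 rad), for 0.2 s.
At the end, for the whole second after the job is handed in: The lid is within 4 mm of fully home and the turn-button within 0.2 rad of square across it, at rest; the jar, block and tape have moved less than 15 mm and the carving tool lies in the box (all of step 2 and distance of each of oil_jar_mid, sanding_block_mid, masking_tape_mid from where it was at the start of the episode below 0.015 m and z of vee_tool_mid in the frame of box below 0.035 m); the robot touches nothing.
It fails at once if a bystander is knocked or carried off (more than 15 mm) (distance of any of oil_jar_mid, sanding_block_mid, masking_tape_mid from where it was at the start of the episode above 0.015 m).
It fails at once if the carving tool is lifted (its centre more than 20 mm up) (z of vee_tool_mid in the frame of box above 0.042 m).
It also fails if it takes over 48 s, if anything falls off the work surface, if the arm or the gripper's body presses on something with over 40 N, if the wrist force passes 120 N, or if a joint passes its speed limit or range.

## Working session

There is one attempt and no reset: what is moved stays moved. The work goes in short steps, Python scripts to look and compute and a shell command to move; the robot and the scene stay as the last step left them, time stands still between calls to the robot, and variables do not carry over. Pictures are saved under pics/ and viewed, at most 10 in all, crops included, and the job is handed in when it is done.

```bash
mkdir -p pics
cat > h.py <<'E'
import numpy as np, cv2
from scipy.spatial.transform import Rotation as R
from workcell import bot
def ray(c,u,v):
    d=R.from_quat(c["orientation"]).as_matrix()@np.linalg.inv(c["camera_matrix"])@np.array([u,v,1.])
    return np.array(c["xyz"]),d
def plane(c,u,v,z):
    o,d=ray(c,u,v); return o+d*(z-o[2])/d[2]
def proj(c,p):
    q=R.from_quat(c["orientation"]).as_matrix().T@(np.array(p)-c["xyz"]); q=c["camera_matrix"]@q; return q[:2]/q[2]
E
python3 - <<'E'
from h import *
import pickle
for n in("top","side"):
    c=bot.camera(n); pickle.dump(c,open(n+"0.pkl","wb")); cv2.imwrite(f"pics/{n}0.png",c["img"][:,:,::-1]); print(n,c["xyz"],c["orientation"])
s=bot.state(); print(s)
E
```

```text
top [ 0.48824884 -0.22604854  0.95507759] [-0.70640719  0.70677197 -0.03711688  0.00919821]
side [ 0.23316642 -0.90327669  0.50109299] [ 0.84745395 -0.19066453  0.10011703 -0.48522718]
{'time': 0.1, 'joint_positions': array([-1.24115541e+00,  3.26878669e-01, -1.93461128e-01,  1.05201010e+00,
        1.81292164e-05,  1.43662725e+00]), 'qd': array([ 0.00062414, -0.00108789,  0.00242223, -0.00046196, -0.00017395,
       -0.00011345]), 'joint_efforts': array([ 1.22173999e-03, -4.44237792e+01,  2.63038874e+01,  7.85609416e-03,
       -6.60360547e-05, -9.19714438e-06]), 'ee_pos': array([ 0.24589711, -0.49135019,  0.20318396]), 'tcp_rot': array([ 9.73230039e-01,  2.29831866e-01, -6.67775660e-05, -7.73961696e-04]), 'force': array([ 0.48227794,  0.02815607, -0.17167323]), 'wrist_torque': array([ 0.03048465, -0.02163649,  0.01696447]), 'finger_force': 0.0, 'finger_gap': 0.08496476673228207}
```

View pics/top0.png

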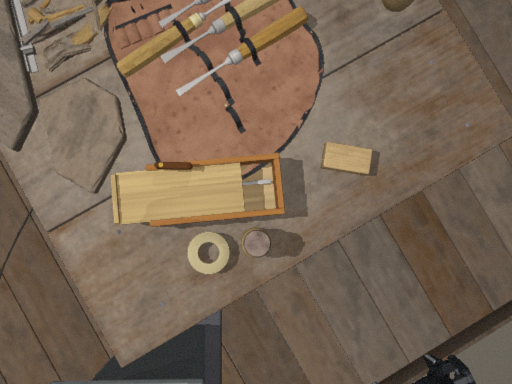

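View pics/side0.png

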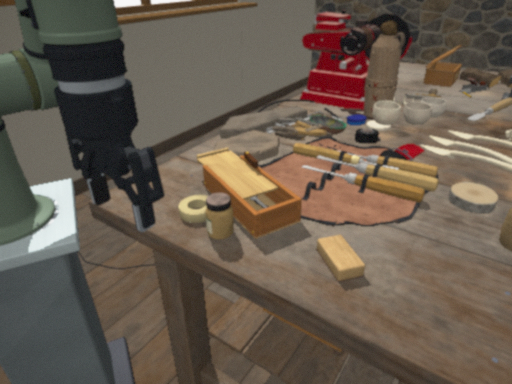

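The top view shows the box with its closed -y end at right (corners about (281,156) and (283,214)). The lid stands out to the left, with its end board at column 115. The button is at (150–190,165), and jar and tape are below the box. I'll enlarge it to measure.

Run:
```python
from h import *
import pickle
c=pickle.load(open("top0.pkl","rb"))
cv2.imwrite("pics/crop0.png",cv2.resize(c["img"][145:235,100:300,::-1],None,fx=4,fy=4,interpolation=cv2.INTER_CUBIC))
h=cv2.cvtColor(c["img"],cv2.COLOR_RGB2HSV)
m=((h[...,0]<14)&(h[...,1]>150)&(h[...,2]>90)).astype(np.uint8); m[:145]=0;m[235:]=0;m[:,:100]=0;m[:,300:]=0
cv2.imwrite("pics/m.png",m*255)
m=cv2.morphologyEx(m,cv2.MORPH_OPEN,np.ones((2,2)))
n,l,s,_=cv2.connectedComponentsWithStats(m); print(s[s[:,4]>50])
```

```text
[[     0      0    512    384 196516]
 [   175    163     14      6     56]]
```

View pics/crop0.png

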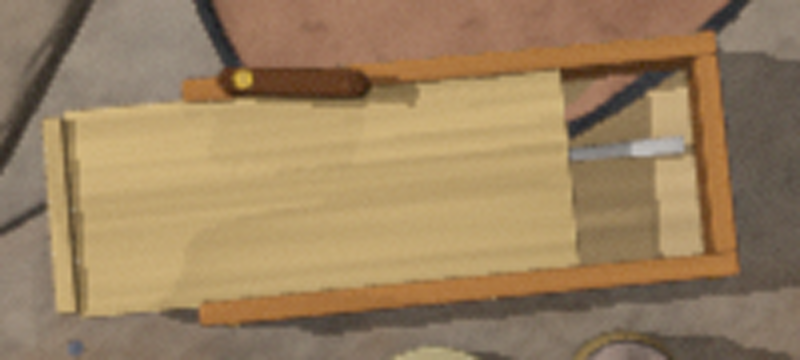

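The crop gives these points (crop px): rim corners TR(715,33), BR(738,271), TL(183,80), BL(201,324); end board outer edge (44,120)–(58,312); brass pivot (243,79); button tip (369,83), i.e. catch near 0.

```bash
cat >> h.py <<'E'
def P(c,u,v,z): return plane(c,100+(u+.5)/4-.5,145+(v+.5)/4-.5,z)
E
python3 - <<'E'
from h import *
import pickle
c=pickle.load(open("top0.pkl","rb"))
TR,BR,TL,BL=[P(c,*p,.064) for p in((715,33),(738,271),(183,80),(201,324))]
n=np.linalg.norm; print("sizes",n(TR-BR),n(TL-BL),n(TL-TR),n(BL-BR))
ey=(TL-TR)+(BL-BR); ey/=n(ey); yaw=np.arctan2(-ey[0],ey[1])
cen=(TR+BR+TL+BL)/4; cen[2]=0
M=R.from_euler('z',yaw).as_matrix(); print("yaw",yaw,"cen",cen)
b=lambda p:M.T@(p-cen)
for nme,p in dict(e1=P(c,44,120,.064),e2=P(c,58,312,.064),piv=P(c,243,79,.085),tip=P(c,369,83,.085)).items(): print(nme,p,b(p))
np.savez("box.npz",M=M,cen=cen)
s=bot.state(); T=R.from_quat(s["tcp_rot"]).as_matrix(); print("tool axes world\n",T); print("tcp in box",b(s["ee_pos"])); print(cen+M@[0,.235,.05])
for q in [(256,242),(208,253),(347,158)]: p=plane(c,*q,.05);print(p,b(p))
s=pickle.load(open("side0.pkl","rb"))
for p in([.056,.1,.085],[.062,-.135,.064],[-.062,-.135,.064]): print(proj(s,cen+M@p))
E
```

```text
sizes 0.12089162623568804 0.12199884039328682 0.26786683395063976 0.2683616570899344
yaw 0.09472711053218434 cen [ 0.55194842 -0.18819762  0.        ]
e1 [0.57981488 0.01875532 0.064     ] [0.04731628 0.20338936 0.064     ]
e2 [0.48456376 0.01014157 0.064     ] [-0.04832255  0.2038236   0.064     ]
piv [ 0.59799041 -0.08269743  0.085     ] [0.05581436 0.10067229 0.085     ]
tip [ 0.59621505 -0.14397017  0.085     ] [0.04825145 0.03984218 0.085     ]
tool axes world
 [[ 8.94354617e-01  4.47358449e-01 -4.85741989e-04]
 [ 4.47358656e-01 -8.94353428e-01  1.47579032e-03]
 [ 2.25782256e-04 -1.53718077e-03 -9.99998793e-01]]
tcp in box [-0.33335304 -0.27284544  0.20318396]
[0.52972083 0.04574882 0.05      ]
[ 0.44477731 -0.27109     0.05      ] [-0.11453105 -0.07238392  0.05      ]
[ 0.42309452 -0.17423116  0.05      ] [-0.12695519  0.02609155  0.05      ]
[ 0.61689228 -0.45995188  0.05      ] [ 0.03894868 -0.27667867  0.05      ]
[247.47360386 152.19078029]
[302.51131673 197.86755075]
[254.84742696 214.39640636]
```

All checks agree: rim 121 x 268 mm, pivot at (56,101), lid about 68 mm open, catch about 0.1 rad. Next I align the tool x with the box x (turn 21.1°), close the fingers, then travel.

```bash
cat >> h.py <<'E'
def st():
    k=np.load("box.npz"); s=bot.state(); M=k["M"]
    A=M.T@R.from_quat(s["tcp_rot"]).as_matrix()
    print("t",round(s["time"],2),"box xyz mm",(1e3*M.T@(s["ee_pos"]-k["cen"])).round(1),"F box",(M.T@s["force"]).round(1),"gap",round(s["finger_gap"],4),"tool x angle deg",np.degrees(np.arctan2(A[1,0],A[0,0])).round(2),"tilt",A[:2,2].round(3))
E
python3 -m creep '[[[0,0,0,0,0,1,1],[0,0,0,0,0,1,1],[0,0,0,0,0,1,1],[0,0,0,0,0,1,1],[0,0,0,0,0,1,1],[0,0,0,0,0,0.28,1],[0,0,0,0,0,0,1],[0,0,0,0,0,0,1]]]' 20 >/dev/null
python3 -c "from h import *;st()"
```

```text
t 0.77 box xyz mm [-333.3 -273.3  203.7] F box [-0.3 -0.6  0.7] gap 0.0003 tool x angle deg 0.1 tilt [-0.  0.]
```

```bash
python3 -m creep '[[[0.07,-0.107,0,0,0,0,1],[0.07,-0.107,0,0,0,0,1],[0.07,-0.107,0,0,0,0,1],[0.07,-0.107,0,0,0,0,1],[0.07,-0.107,0,0,0,0,1],[0.07,-0.107,0,0,0,0,1],[0.07,-0.107,0,0,0,0,1],[0.07,-0.107,0,0,0,0,1],[0.07,-0.107,0,0,0,0,1],[0.07,-0.107,0,0,0,0,1],[0.07,-0.107,0,0,0,0,1],[0.07,-0.107,0,0,0,0,1]]]' >/dev/null
python3 -m creep '[[[0.068,-0.107,0,0,0,0,1],[0.068,-0.107,0,0,0,0,1],[0.068,-0.107,0,0,0,0,1],[0.068,-0.107,0,0,0,0,1],[0,0,0,0,0,0,1],[0,0,0,0,0,0,1],[0,0,0,0,0,0,1]]]' >/dev/null
python3 -c "from h import *;st()"
```

```text
t 2.35 box xyz mm [ -0.4 240.3 203.6] F box [-1.2  0.4  0.2] gap -0.0001 tool x angle deg 0.1 tilt [-0.001 -0.   ]
```

```bash
python3 -m creep '[[[0,0,0.1,0,0,0,1],[0,0,0.1,0,0,0,1],[0,0,0.1,0,0,0,1],[0,0,0.1,0,0,0,1],[0,0,0.06,0,0,0,1],[0,0,0.045,0,0,0,1],[0,0,0,0,0,0,1],[0,0,0,0,0,0,1],[0,0,0,0,0,0,1]]]' >/dev/null
python3 - <<'E'
from h import *
st()
c=bot.camera("side"); cv2.imwrite("pics/s1.png",cv2.resize(c["img"][100:260,150:350,::-1],None,fx=4,fy=3.75))
E
```

```text
t 3.1 box xyz mm [  0.6 239.3  53.4] F box [ 0.7 -0.1  0.9] gap -0.0002 tool x angle deg -0.05 tilt [ 0.001 -0.   ]
```

View pics/s1.png

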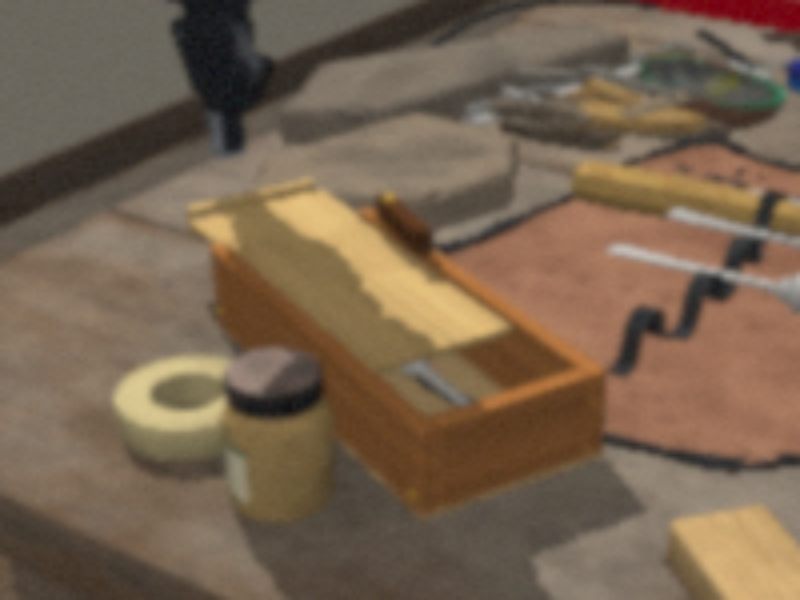

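The fingertip (about (230,150)) stands behind the end board (188–315, 185–215), clear of it. I now push at about 100 mm/s.

```bash
python3 -m creep '[[[0,0.033,0.002,0,0,0,1],[0,0.033,0.002,0,0,0,1],[0,0.033,0.002,0,0,0,1],[0,0.03,0,0,0,0,1],[0,0.03,0,0,0,0,1],[0,0.03,0,0,0,0,1],[0,0.03,0,0,0,0,1],[0,0.03,0,0,0,0,1],[0,0.02,0,0,0,0,1],[0,0,0,0,0,0,1],[0,0,0,0,0,0,1]]]' >/dev/null
python3 -c "from h import *;st()"
```

```text
t 4.07 box xyz mm [1.000e-01 1.594e+02 5.060e+01] F box [-0.1  0.3 -0.6] gap 0.0001 tool x angle deg -0.01 tilt [-0.  0.]
```

```bash
for k in 1 2; do python3 -m creep '[[[0,0.01,0,0,0,0,1],[0,0.01,0,0,0,0,1],[0,0,0,0,0,0,1]]]' >/dev/null
python3 -c "from h import *;st()"; done
python3 - <<'E'
from h import *
import pickle
c=bot.camera("top"); pickle.dump(c,open("top1.pkl","wb")); cv2.imwrite("pics/t1.png",cv2.resize(c["img"][145:235,100:300,::-1],None,fx=4,fy=4,interpolation=cv2.INTER_CUBIC))
E
```

```text
t 4.32 box xyz mm [  0.2 153.4  50.6] F box [-0.8 -0.3 -0.4] gap -0.0002 tool x angle deg 0.03 tilt [ 0. -0.]
t 4.57 box xyz mm [  0.3 147.2  50.6] F box [-0.7 -0.9 -0.1] gap -0.0002 tool x angle deg 0.01 tilt [ 0. -0.]
```

View pics/t1.png

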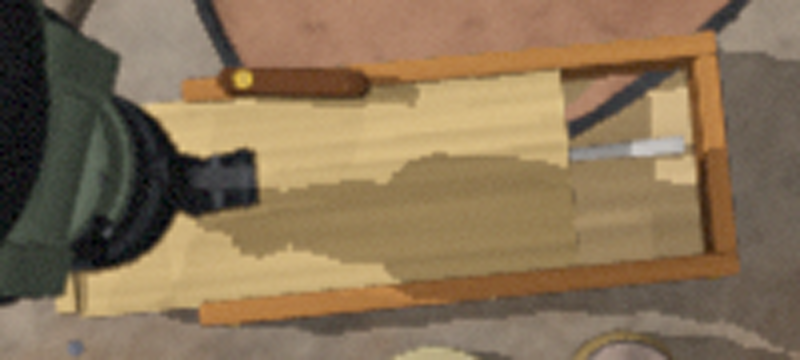

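The top view shows the lid unmoved, with its inner edge still at crop column 565 and the board corner at (58,312). The fingers now sit over the lid, so the height or position must be off. I'll check the fingertip in the cameras against the reported TCP.

Run:
```python
from h import *
import pickle
k=np.load("box.npz");s=bot.state();c=pickle.load(open("top1.pkl","rb"));d=bot.camera("side");pickle.dump(d,open("side1.pkl","wb"))
print(s["ee_pos"],s["joint_positions"])
for z in(0,.05,.1):
    p=s["ee_pos"]+[0,0,z]; u=proj(c,p); print(z,"top crop",(u-[100,145])*4,"side crop",(proj(d,p)-[150,100])*4)
im=cv2.resize(d["img"][100:250,150:350,::-1],None,fx=4,fy=4); 
cv2.imwrite("pics/s2.png",im)
```

```text
[ 0.53823781 -0.04145306  0.05060468] [-2.13622507e-01  4.60432268e-01 -4.23702229e-01  6.86535268e-01
 -1.09155942e-05  2.83310918e+00]
0 top crop [169.00064717 203.52814341] side crop [286.23354886 247.9443044 ]
0.05 top crop [147.47804168 197.72957088] side crop [282.14779403 180.9881839 ]
0.1 top crop [123.26661056 191.20658093] side crop [277.84594756 110.4908187 ]
```

View pics/s2.png

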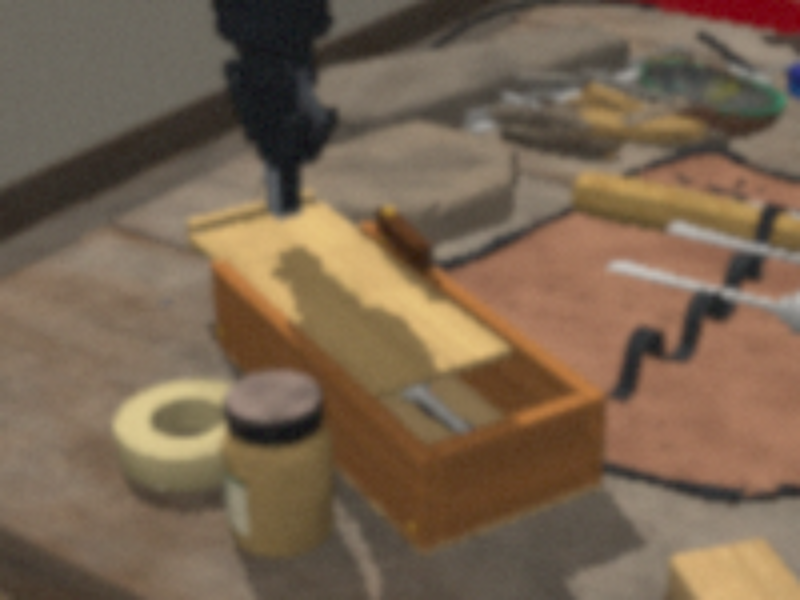

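The side view shows the fingertip at crop (287,213), but the reported TCP projects to (286,248). The TCP report and the real tip disagree, so I'll triangulate from both views.

```bash
cat >> h.py <<'E'
def tri(c,a,d,b):
    (o1,d1),(o2,d2)=ray(c,*a),ray(d,*b); t=np.linalg.lstsq(np.c_[d1,-d2],o2-o1,rcond=None)[0]
    p,q=o1+t[0]*d1,o2+t[1]*d2; return (p+q)/2,np.linalg.norm(p-q)
E
python3 - <<'E'
from h import *
import pickle
k=np.load("box.npz");c=pickle.load(open("top1.pkl","rb"));d=pickle.load(open("side1.pkl","rb"))
f=lambda u,v:(100+u/4,145+v/4); g=lambda u,v:(150+u/4,100+v/4)
B=lambda p:k["M"].T@(p-k["cen"])
p,e=tri(c,f(242,180),d,g(286,210)); print("tip",p,"box",B(p),"gap",e)
s=bot.state(); print("err world",p-s["ee_pos"])
# box features check by two views: pivot, near corner, board corner
for n,a,b in(("piv",(243,79),(392,205)),("TR",(715,33),(604,400)),("BR",(738,271),(432,440)),("board-x",(58,312),(188,215))):
    p,e=tri(c,f(*a),d,g(*b)); print(n,p,B(p),e)
# FK-free start check
a=pickle.load(open("side0.pkl","rb")); print("start tip proj side",proj(a,[.2459,-.4914,.2032]), "top",proj(c,[.2459,-.4914,.2032]))
E
```

```text
tip [ 0.53678422 -0.08195324  0.09714209] box [-0.00504704  0.10720237  0.09714209] gap 0.02159827436876726
err world [-0.00139234 -0.04066281  0.04655932]
piv [ 0.59800857 -0.08441268  0.0881353 ] [0.0556702  0.09896303 0.0881353 ] 0.002469857539456825
TR [ 0.62384571 -0.31696173  0.05940298] [ 0.05939573 -0.13498727  0.05940298] 0.0020388676991834106
BR [ 0.50667712 -0.32816068  0.07344667] [-0.05830681 -0.13505356  0.07344667] 0.00690353861465319
board-x [0.48448629 0.00867826 0.0658677 ] [-0.04853808  0.20237417  0.0658677 ] 0.0013768309407585061
start tip proj side [129.43829078 239.4435429 ] top [392.38150331 365.41535604]
```

Run:
```python
from h import *
import pickle
k=np.load("box.npz");d=pickle.load(open("side1.pkl","rb"));W=lambda p:k["cen"]+k["M"]@np.array(p)
for dz in(0,.013,.026,.03): print(dz,"s1 pred",(proj(d,W([.0006,.2393,.0534+dz]))-[150,100])*[4,3.75],"s2 pred",(proj(d,W([.0003,.1472,.0506+dz]))-[150,100])*4)
w=bot.camera("wrist"); pickle.dump(w,open("w1.pkl","wb")); s=bot.state()
print("wrist cam",w["xyz"],"tcp",s["ee_pos"],"in tool",R.from_quat(s["tcp_rot"]).inv().apply(w["xyz"]-s["ee_pos"]), R.from_quat(w["orientation"]).as_matrix()[:,2])
for n,p in dict(piv=[.056,.1,.085],TR=[.062,-.135,.064],BR=[-.062,-.135,.064],tip=[0,.1472,.0506]).items(): print(n,proj(w,W(p)))
cv2.imwrite("pics/w1.png",w["img"][:,:,::-1])
```

```text
0 s1 pred [230.55866019 184.73358551] s2 pred [286.44323477 248.02741707]
0.013 s1 pred [229.23866256 169.42944433] s2 pred [285.40208166 230.94327017]
0.026 s1 pred [227.90230008 153.93556808] s2 pred [284.34714928 213.63302108]
0.03 s1 pred [227.48777211 149.1295029 ] s2 pred [284.01974012 208.26060653]
wrist cam [ 0.62278065 -0.03378441  0.22017069] tcp [ 0.53814077 -0.04121732  0.05058404] in tool [ 0.0849651   0.00062688 -0.16958575] [-0.32490733 -0.03037835 -0.94525784]
piv [365.12267298 153.2231785 ]
TR [839.62598923 132.04277721]
BR [718.48442851 337.11797969]
tip [254.6697197  234.90562656]
```

View pics/w1.png

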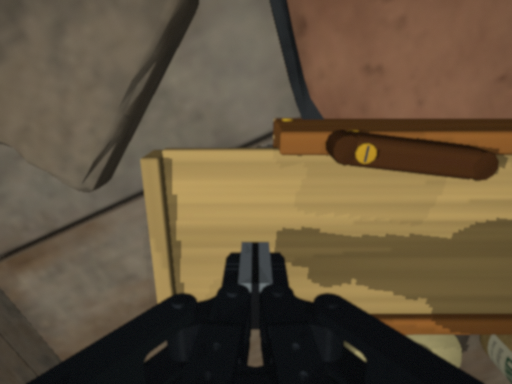

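The wrist view settles it. The pivot is predicted at (365,153) and seen at (366,153), so the box frame and arm pose agree. The fingertip is seen at (255,242), not the predicted (255,235). Side views s1 and s2 also put the real tip about 27 mm short of the reported TCP, so the fingers passed over the board. I'll compute that offset, then back off.

```bash
python3 - <<'E'
from h import *
import pickle
w=pickle.load(open("w1.pkl","rb")); s=bot.state()
for dz in(0,.01,.02,.025,.03,.035): print(dz,proj(w,s["ee_pos"]+[0,0,dz]))
E
python3 -m creep '[[[0,-0.08,0,0,0,0,1],[0,-0.08,0,0,0,0,1],[0,-0.08,0,0,0,0,1],[0,-0.07,0,0,0,0,1],[0,0,0.03,0,0,0,1],[0,0,0.03,0,0,0,1],[0,0,0,0,0,0,1],[0,0,0,0,0,0,1]]]' >/dev/null
python3 - <<'E'
from h import *
st()
k=np.load("box.npz")
c=bot.camera("side"); s=bot.state(); p=proj(c,s["ee_pos"]); print("tcp px",p,"tip at +27:",proj(c,s["ee_pos"]+[0,0,.027]))
im=c["img"].copy(); cv2.imwrite("pics/s3.png",cv2.resize(im[100:200,150:280,::-1],None,fx=6,fy=6))
E
```

```text
0 [253.93948836 234.65163713]
0.01 [253.87903699 242.78282064]
0.02 [253.81182819 251.82293143]
0.025 [253.77532549 256.73282995]
0.03 [253.73666183 261.93339562]
0.035 [253.69563945 267.45122712]
t 5.38 box xyz mm [ -0.7 240.   31.7] F box [ 0.3 -0.2 -0.5] gap 0.0002 tool x angle deg -0.03 tilt [-0.002 -0.   ]
tcp px [207.83977373 155.8464194 ] tip at +27: [207.15930006 147.48339737]
```

View pics/s3.png

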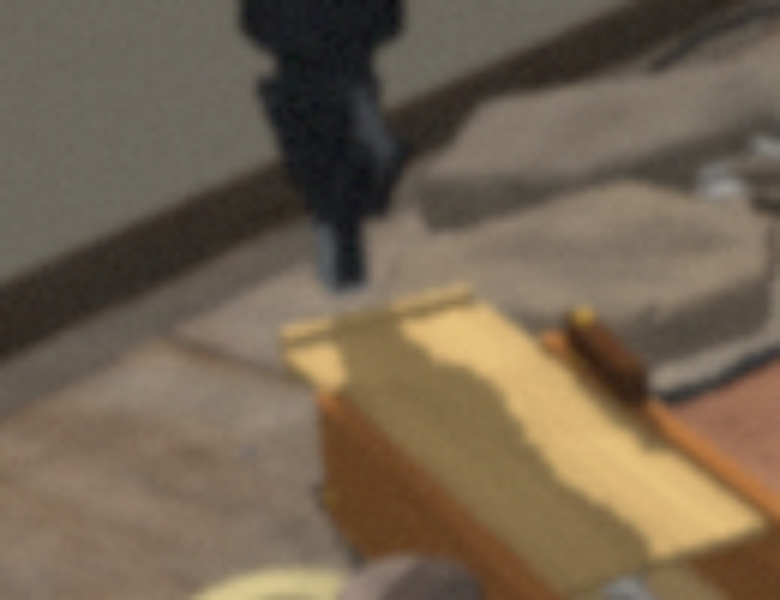

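The tip is at (207,148) px, matching the reported TCP plus about 27 mm (up to about 35 mm, allowing for the finger's near edge). A reported z of 20 mm therefore puts the tip about 47–55 mm up, which overlaps the board and clears the slab. I'll descend 12 mm more and push until force is felt.

```bash
python3 -m creep '[[[0,0,0.02,0,0,0,1],[0,0,0.02,0,0,0,1],[0,0.033,0,0,0,0,1],[0,0.033,0,0,0,0,1],[0,0,0,0,0,0,1]]]' >/dev/null
python3 -c "from h import *;st()"
python3 -m creep '[[[0,0.025,0,0,0,0,1],[0,0.025,0,0,0,0,1],[0,0.025,0,0,0,0,1],[0,0.025,0,0,0,0,1]]]' >/dev/null
python3 -c "from h import *;st()"
python3 -m creep '[[[0,0.025,0,0,0,0,1],[0,0.025,0,0,0,0,1],[0,0.025,0,0,0,0,1],[0,0,0,0,0,0,1]]]' >/dev/null
python3 - <<'E'
from h import *
st()
c=bot.camera("top"); cv2.imwrite("pics/t2.png",cv2.resize(c["img"][145:235,100:300,::-1],None,fx=4,fy=4,interpolation=cv2.INTER_CUBIC))
E
```

```text
t 5.85 box xyz mm [  0.3 218.7  20.5] F box [-0.  -0.5  0. ] gap -0.0001 tool x angle deg -0.11 tilt [ 0.    -0.001]
t 6.18 box xyz mm [  0.3 190.2  20.7] F box [ 0.6  2.5 -1.7] gap 0.0002 tool x angle deg 0.03 tilt [0. 0.]
t 6.52 box xyz mm [  0.2 166.4  20.7] F box [ 0.2 -0.9  0.3] gap -0.0004 tool x angle deg -0.08 tilt [ 0.    -0.001]
```

View pics/t2.png

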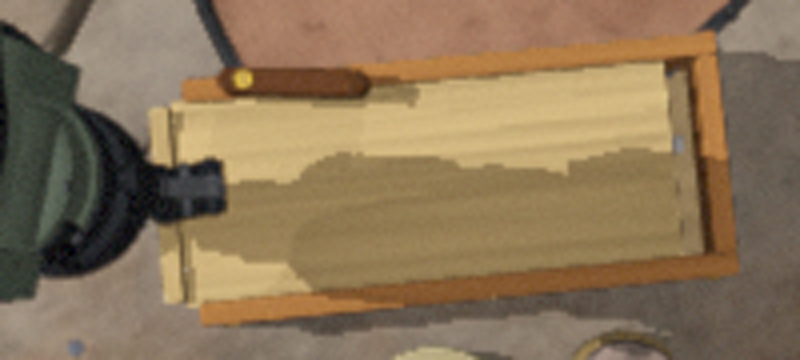

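The lid is moving: board at crop column 150–165, about 16 mm still to go. I continue in small steps until the stop is felt.

```bash
python3 -m creep '[[[0,0.02,0,0,0,0,1],[0,0.02,0,0,0,0,1],[0,0,0,0,0,0,1]]]' >/dev/null
python3 -c "from h import *;st()"
for k in 1 2 3; do python3 -m creep '[[[0,0.008,0,0,0,0,1],[0,0,0,0,0,0,1]]]' >/dev/null
python3 -c "from h import *;st()"; done
```

```text
t 6.82 box xyz mm [ -0.  155.3  20.6] F box [-0.6  0.1 -0.2] gap -0.0001 tool x angle deg -0.02 tilt [-0.    -0.001]
t 6.98 box xyz mm [  0.  153.6  20.6] F box [-0.4 -0.2 -0.2] gap 0.0002 tool x angle deg 0.01 tilt [-0. -0.]
t 7.15 box xyz mm [1.000e-01 1.514e+02 2.060e+01] F box [ 0.6 -0.1 -0. ] gap 0.0002 tool x angle deg 0.03 tilt [-0. -0.]
t 7.32 box xyz mm [1.000e-01 1.491e+02 2.060e+01] F box [1.3 0.5 0.8] gap -0.0001 tool x angle deg 0.03 tilt [-0.  0.]
```

```bash
for k in 1 2 3; do python3 -m creep '[[[0,0.008,0,0,0,0,1],[0,0,0,0,0,0,1]]]' >/dev/null
python3 - <<'E'
from h import *
st(); s=bot.state()
if abs(s["force"][1])>4: print("CONTACT")
E
done
```

```text
t 7.48 box xyz mm [1.00e-01 1.49e+02 2.06e+01] F box [-0.4  7.9  2.2] gap -0.0002 tool x angle deg 0.09 tilt [0.    0.005]
CONTACT
t 7.65 box xyz mm [  0.  149.   20.6] F box [-0.  14.6  3.8] gap -0.0002 tool x angle deg 0.16 tilt [0.001 0.01 ]
CONTACT
t 7.82 box xyz mm [  0.  149.   20.6] F box [ 0.2 20.6  5.9] gap 0.0001 tool x angle deg 0.24 tilt [0.001 0.015]
CONTACT
```

The hard stop is reached at y = 149 mm (135 plus 14 mm finger half-depth), at 20 N. Now back off, lift, and cross to the +x side of the button.

```bash
python3 -m creep '[[[0,-0.05,0,0,0,0,1],[0,-0.07,0,0,0,0,1],[0,0,-0.1,0,0,0,1],[0,0,-0.1,0,0,0,1],[0,0,-0.1,0,0,0,1],[0.07,0.1,0,0,0,0,1],[0.07,0.1,0,0,0,0,1],[0.07,0.1,0,0,0,0,1],[0.07,0.1,0,0,0,0,1],[0,0.05,0,0,0,0,1],[0,0,0,0,0,0,1],[0,0,0,0,0,0,1]]]' >/dev/null
python3 - <<'E'
from h import *
import pickle
st(); k=np.load("box.npz")
c=bot.camera("wrist"); pickle.dump(c,open("w2.pkl","wb"));d=bot.camera("side"); s=bot.state()
T=R.from_quat(s["tcp_rot"]).as_matrix()
for dz in(.022,.027,.032,.037): print(dz,"side near edge",(proj(d,s["ee_pos"]+T@[0,.014,-dz])-[170,100])*5)
a=cv2.resize(d["img"][100:180,170:300,::-1],None,fx=5,fy=5); b=c["img"][100:300,:,::-1]
o=np.zeros((605,650,3),np.uint8); o[:400]=a; o[400:600,:512]=b; cv2.imwrite("pics/sw.png",o[:600])
E
```

```text
t 8.82 box xyz mm [ 83.5  42.2 109.9] F box [-0.4 -0.3 -0.3] gap -0.0001 tool x angle deg -0.07 tilt [-0.001  0.   ]
0.022 side near edge [503.03764866 212.58586815]
0.027 side near edge [503.18210921 203.29828758]
0.032 side near edge [503.32737389 193.95900765]
0.037 side near edge [503.47344945 184.56759551]
```

View pics/sw.png

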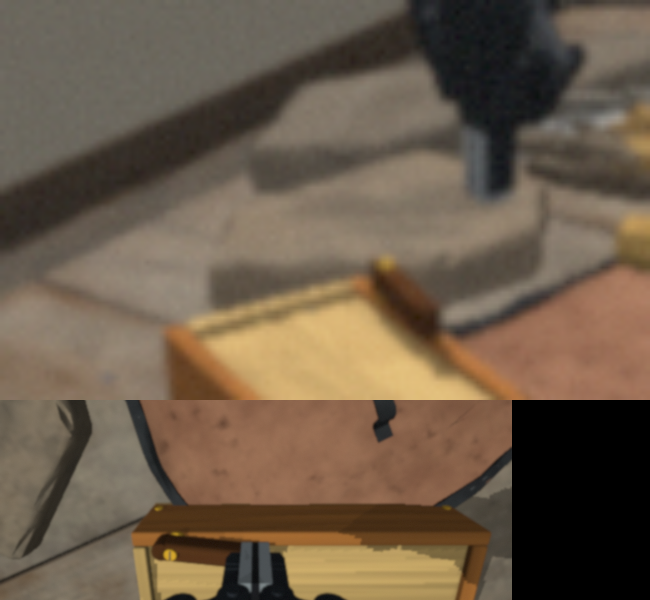

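The lid is flush in both views. The real tip is about 30 mm short of the TCP (bottom at v≈197). I'll descend so the tip is at about 73 mm (reported 43), then sweep the button along its arc.

```bash
python3 -m creep '[[[0,-0.027,0.08,0,0,0,1],[0,0,0.08,0,0,0,1],[0,0,0.063,0,0,0,1],[0,0,0,0,0,0,1],[0,0,0,0,0,0,1]]]' >/dev/null
python3 -c "from h import *;st()"
python3 -m creep '[[[-0.025,-0.007,0,0,0,0,1],[-0.028,0.001,0,0,0,0,1],[-0.028,0.001,0,0,0,0,1],[-0.028,0.001,0,0,0,0,1],[0,0,0,0,0,0,1]]]' >/dev/null
python3 -c "from h import *;st()"
python3 -m creep '[[[-0.027,-0.01,0,0,0,0,1],[-0.027,-0.01,0,0,0,0,1],[-0.027,-0.01,0,0,0,0,1],[0,0,0,0,0,0,1]]]' >/dev/null
python3 - <<'E'
from h import *
st()
c=bot.camera("wrist"); cv2.imwrite("pics/w3.png",c["img"][:,:,::-1])
E
```

```text
t 9.33 box xyz mm [82.9 52.7 43.2] F box [0.2 0.  0.4] gap -0.0001 tool x angle deg 0.11 tilt [-0.003  0.001]
t 9.75 box xyz mm [49.8 52.  44.5] F box [-0.4  0.3  0.4] gap 0.0002 tool x angle deg -0.02 tilt [-0. -0.]
t 10.08 box xyz mm [25.5 61.6 43.9] F box [-0.9  0.3 -0.3] gap 0.0003 tool x angle deg 0.01 tilt [-0.001  0.   ]
```

View pics/w3.png

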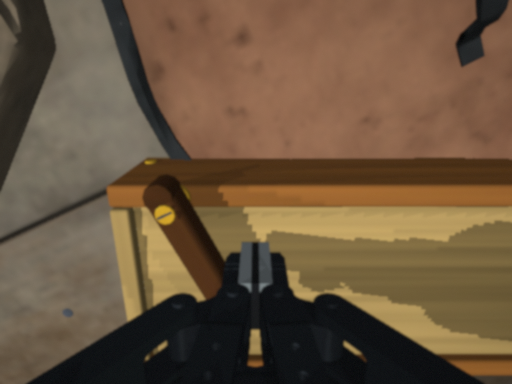

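The button has swung to about 60° (pivot (165,214), arm reaching behind the fingers), and the lid is still flush. I continue to the stop.

```bash
python3 -m creep '[[[-0.022,-0.022,0,0,0,0,1],[-0.02,-0.023,0,0,0,0,1],[0,0,0,0,0,0,1]]]' >/dev/null
python3 -c "from h import *;st()"
for k in 1 2 3 4; do python3 -m creep '[[[0,-0.008,0,0,0,0,1],[0,0,0,0,0,0,1]]]' >/dev/null
python3 -c "from h import *;st()"; done
```

```text
t 10.38 box xyz mm [12.9 76.3 43.4] F box [ 0.1  0.1 -0.2] gap -0.0 tool x angle deg 0.07 tilt [-0.002  0.001]
t 10.55 box xyz mm [14.2 77.8 43.5] F box [ 0.7 -0.1  0.2] gap -0.0003 tool x angle deg 0.06 tilt [-0.001  0.   ]
t 10.72 box xyz mm [14.5 79.8 43.6] F box [0.1 0.1 0.3] gap 0.0 tool x angle deg 0.04 tilt [-0.  0.]
t 10.88 box xyz mm [14.6 80.1 43.7] F box [-1.  -5.4 -1.2] gap -0.0003 tool x angle deg -0.02 tilt [-0.001 -0.004]
t 11.05 box xyz mm [14.6 80.3 43.8] F box [ -1.7 -11.4  -3.1] gap -0.0001 tool x angle deg -0.09 tilt [-0.001 -0.009]
```

Stop reached at y = 80 (100-7-14). Back off, lift, and check.

```bash
python3 -m creep '[[[0,0.03,0,0,0,0,1],[0,0.05,0,0,0,0,1],[0,0,-0.1,0,0,0,1],[0,0,-0.1,0,0,0,1],[0,0.1,-0.1,0,0,0,1],[0,0.1,-0.1,0,0,0,1],[0,0.1,0,0,0,0,1],[0,0.1,0,0,0,0,1],[0,0,0,0,0,0,1],[0,0,0,0,0,0,1],[0,0,0,0,0,0,1]]]' >/dev/null
python3 - <<'E'
from h import *
st()
c=bot.camera("top"); cv2.imwrite("pics/t3.png",cv2.resize(c["img"][130:290,90:390,::-1],None,fx=2.6,fy=2.6,interpolation=cv2.INTER_CUBIC))
E
```

```text
t 11.97 box xyz mm [ 14.2 -58.5 162.1] F box [-0.4  0.  -0.7] gap 0.0005 tool x angle deg -0.02 tilt [-0.001  0.001]
```

View pics/t3.png

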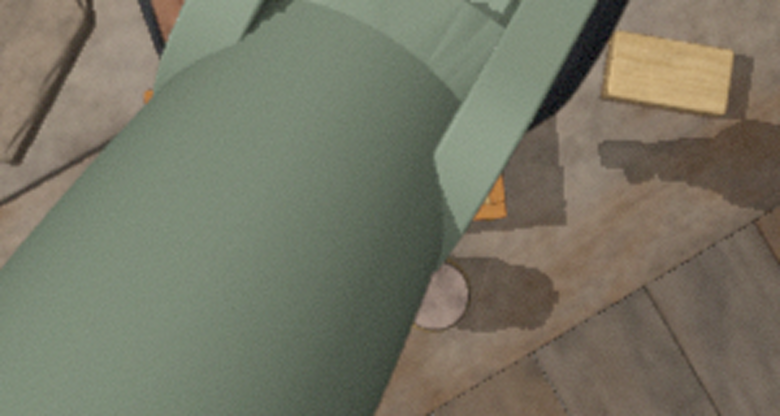

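I miscounted: that was the twelfth picture, over the limit of ten, so I view no more. The arm hides the box in it; the block and jar look in place. I'll check the button and lid numerically by colour at predicted pixels.

Run:
```python
from h import *
k=np.load("box.npz");W=lambda p:k["cen"]+k["M"]@np.array(p)
for n in("wrist","side"):
    c=bot.camera(n)
    def col(p):
        u,v=np.rint(proj(c,W(p))).astype(int)
        return (u,v,*c["img"][v,u]) if 0<=u<512 and 0<=v<384 else (u,v)
    f=lambda t:" ".join(map(str,map(int,t)))
    print(n,"locked arm:",[f(col([.056-r,.1,.085])) for r in(.02,.035,.05,.057,.07)])
    print(" beside arm:",[f(col([.02,.1+d,.085])) for d in(-.012,.012)],"old arm:",f(col([.056,.06,.064])))
    print(" lid end y:",[f(col([-.02,y,.064])) for y in(.120,.130,.14,.15)])
    print(" tape",f(col([-.127-.03,.026,.024])))
```

```text
wrist locked arm: ['55 165 72 42 22', '59 183 73 43 23', '62 201 69 42 22', '64 209 69 46 26', '67 223 161 135 82']
 beside arm: ['74 185 23 14 8', '44 185 148 124 77'] old arm: 113 136 135 87 41
 lid end y: ['59 219 94 78 47', '48 219 169 142 87', '37 219 103 92 75', '26 219 103 91 77']
 tape 183 313 12 14 16
side locked arm: ['241 154 100 70 49', '236 155 98 74 55', '231 156 100 77 62', '229 157 93 67 47', '224 158 100 89 71']
 beside arm: ['238 157 62 39 23', '233 154 104 92 75'] old arm: 255 165 175 118 75
 lid end y: ['219 163 147 122 78', '217 162 189 158 107', '216 160 94 83 68', '214 159 89 79 66']
 tape 185 207 219 201 146
```

The wrist view has dark wood along the locked line out to 57 mm and none at 70 mm. The rim is bare where the arm used to lie. The lid's board ends between 130 and 140 mm, so it is flush. The hand is clear.

```bash
python3 -c "from workcell import bot; print(bot.job_done())"
```

```text
the job is handed in; nothing more can be done
None
```

I pushed the lid fully home and swung the turn-button to its stop square across it; the job is handed in with the hand clear, bystanders never approached, but I viewed 12 pictures against the limit of 10.

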